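Shim and square a lamp back plate in its fixture

TASK

Swing the lens arm a quarter turn away from you, to the far side, so it is clear of the plate and the stop pads. Then take the tall spacer block with the grip tab (not the low stepped gauge block) and stand it upright on the fixture base, in the one gap between the plate's far edge and the three stop pads that is wide enough for it (in front of the shallowest pad), and let go of it. Finally push the plate away from you until its far edge is square and flush against the deepest pad and the spacer, with the spacer hard against its pad, and finish while still holding the plate pressed there.

Things in the scene. Friction and masses are not known exactly. Their poses are not given: they have to be found in the camera images.
- fixture: fixed steel squaring fixture: base 170 x 300 x 12 mm. Origin on the bench surface; x away from the robot, y left, z up. Base spans x -75..+95, y -185..+115 mm; its top, on which the things stand, is z 12 mm. Pad places: y -58, 0, +58 mm. Low guides (8 mm high) lie 13 mm beyond each end of a centred plate. The arm's post (20 mm thick, top z 111 mm) stands at x 0, y -165 mm
- flush_mid (a point): point of the fixture in the flush plane, where the plate's far edge must come (fixture x +45 mm, y 0, z 20 mm). The plate only slides: it stays where it is left, and a push off the middle turns it, so a skew is put right by pushing at the end that lags
- lens_arm (a joint): angle of the lens arm about its upright post, 0..1.9 rad. At 0 it points along the fixture's +y, over the plate; at 1.57 along the fixture's +x, away from the robot, clear. It grows as the arm swings clockwise seen from above. It is stiff (about 1 N at the knob) and stays where it is left
- lens_hinge (a point): point on the arm's upright hinge axis, at the arm's height (98 mm above the bench); fixed to the fixture
- lens_knob (a point): middle of the black upright knob at the arm's end: 18 mm diameter, 40 mm tall (20 mm above and below this point), 165 mm from the hinge axis, 122 mm above the bench. Between hinge and knob the arm carries a round lens of 76 mm diameter, 115 mm from the hinge; the arm and lens lie 90 to 106 mm above the bench
- plate: ribbed aluminium lamp back plate, lying loose on the fixture base: 80 mm (x) x 170 mm (y) x 14 mm, ribs on top to 19 mm, 0.25 kg. Origin at the centre of its underside, x towards the pads. At the start its far edge is about 7 to 9 mm short of the deepest pad
- plate_back_left (a point): on the plate's far edge (the face towards the pads), 75 mm left (+y) of its middle, at half thickness
- plate_back_right (a point): on the plate's far edge, 75 mm right (-y) of its middle, at half thickness
- spacer: steel spacer block standing loose and upright on the bench, left of the fixture: foot 16 mm (x) x 36 mm (y) x 24 mm high, on it a grip tab 16 mm (x) x 24 mm (y) rising to 58 mm; 0.12 kg. Origin at the centre of its underside, z up; its 16 mm thickness (x) goes across the gap. It looks the same turned half round
- pad_thick: deepest stop pad, aluminium, 35 mm deep (x), 44 mm wide (y), 22 mm high, fixed on the base. Origin at the foot of its rear face, in the middle; front face at x -35 mm, in the flush plane. No room for the spacer. Which pad stands at which of the three places varies
- pad_mid: middle stop pad, as the deepest but 32 mm deep, origin likewise; 3 mm short of the flush plane; gap to the plate too narrow for the spacer
- pad_thin: shallowest stop pad, as the deepest but 19 mm deep, origin likewise: front face at x -19 mm, 16 mm behind the flush plane; the gap to the plate is about 23 to 25 mm at the start: the spacer goes here, centred on it
Not all that is in view belongs to the job. What is shaped like the spacer but green is not meant.

How it is judged:
By the outcome, as a careful person would: the job done as asked, in the order asked, and still so for the second after the job is handed in, while the arm keeps its last pose, push and grip.
It also fails if it takes over 72 s, if anything falls off the work surface, if the arm or the gripper's body presses on something with over 40 N, if the wrist force passes 120 N, or if a joint passes its speed limit or range.

ROBOT

A 6-joint arm with a two-finger parallel gripper is mounted at the origin on a cart in front of the work surface, level with it; the furniture and walls round the work are solid. World frame = base frame: x ahead of the robot, y to its left, z up, the work surface at z = 0. Lengths are in m, angles in rad, forces in N, time in s.
With the tool pointing down it reaches from about 0.325 to 0.85 m from the base axis. Payload 15.5 kg.
Tool frame: the origin (TCP) lies at the very end of the fingers, on their centre line; the grasp point (between the pads) lies 19 mm behind it (env.grasp_offset is the distance from the TCP to the grasp point, in m); z points along the fingers, y is the direction in which the jaws open and shut (so a half turn about z gives the same grasp; the last joint's range is limited). The gripper opens to 91 mm and grips with 3 to 60 N. Pads are 32 mm wide; open, the fingers measure 118 mm over their backs; the gripper's body (76 mm by 178 mm) begins 60 mm behind the grasp point.
Start: joints at [1.026, 0.494, 1.345, -0, 1.302, -0.096], TCP at [0.272, 0.563, 0.214] pointing down, gripper open.
Joint ranges: [-2.91, 2.91], [-0.82, 2.16], [0.22, 2.67], [-1.22, 4.37], [0.12, 2.79], [-3.08, 3.08]. Speed limits (rad/s): [1.89, 1.89, 2.57, 3.01, 3.01, 3.01].

INTERFACE

Orientations are given as a 3x3 rotation matrix whose columns are the frame's x, y, z axes.
In Python, from workcell import env, read_camera gives the robot as it stands.
- The arm moves only by the tool play_rows, never from a script. Its argument "rows" is one flat list of numbers, 7 for each row, row after row: the shift along the tool's x, y, z in m, then the turn, a rotation vector about the tool's x, y, z in degrees, then the gripper's target within -1 to 1 (shut at 1, half-way at 0, fully open at -1). A call has 1 to 12 rows; each row is the pose to reach, as a shift and turn from the pose commanded when the call began, along the tool's axes at that moment; what a row does not reach only later rows make up. A row lasts 1/12 s, in which the tool goes at most 41.7 mm and 7.16 degrees, less where a joint would pass 70% of its speed; a pose out of reach is approached as far as the arm can. A call with a gripper value outside its range is refused whole. The fingers move at their own pace and stop on an object; "newtons" is the grip in N (left out, the last holds). Time passes only in rows, so rows that repeat a pose let the fingers close. It gives the time, the measured TCP pose, the force and the opening at its end, in the units of the state.
- env.get_state(): the state, without advancing time (a new reading comes with each control period).
- read_camera(name): name is "scene" or "top"; returns a dict with "frame" (420x560x3 uint8, red, green, blue), "fx", "fy", "cx", "cy" (pixels), "world_to_cam" (4x4, takes a point from world to camera coordinates). Camera axes: x right, y up, looking along -z (the intrinsics and any distortion apply to the point x, -y, -z); pixel columns grow to the right and rows downward; lengths in m; the calibration is good to about 2 mm. A picture is of the moment at which its call begins. There is no depth.
- env.sign_off(): hands the job in, once; it reports no verdict.
The state is a dict: "t": time; "qpos": joint angles; "joint_vel": joint speeds; "tau": joint torques, N m; "tool_pos": TCP position; "orientation": TCP orientation; "contact_force": force on the tool from outside, world axes, zero at the start; "wrist_torque": the same for the moment, N m; "width": opening from 0.0 (shut) to 1.0 (fully open).
Only numpy, scipy, OpenCV 4.12 (cv2) and the standard library are available. Lean on these libraries where they do the work, as an engineer would, in place of code of your own. Each camera call takes 0.05 s, during which the arm holds its last target. There are 200 camera calls.

## Working session

There is one attempt and no reset: what is moved stays moved. The work goes in short steps, Python scripts to look and compute and a tool call to move; the robot and the scene stay as the last step left them, time stands still between calls to the robot, and variables do not carry over. Pictures are saved under pics/ and viewed, about 8 in all and at most 12, crops included, and the job is handed in when it is done.

Besides the shell and the picture viewer there is one more tool, called as name(argument=value, ...), one argument or row to a line, values as JSON. play_rows: Moves the arm, as the interface text tells. Its arguments: {"type":"object","properties":{"rows":{"type":"array"},"newtons":{"type":"number"}},"required":["rows"]}

```bash
mkdir -p pics; cat > h.py <<'E'
import numpy as np, cv2
from workcell import env, read_camera
def snap(n,f):
    c=read_camera(n); cv2.imwrite('pics/'+f,c['frame'][:,:,::-1]); np.save('/tmp/'+f+'.npy',c,allow_pickle=True); return c
def load(f): return np.load('/tmp/'+f+'.npy',allow_pickle=True).item()
def ray(c,u,v):
    d=np.array([(u-c['cx'])/c['fx'],-(v-c['cy'])/c['fy'],-1.]); M=np.linalg.inv(c['world_to_cam'])
    return M[:3,3],M[:3,:3]@d
def onz(c,u,v,z):
    o,d=ray(c,u,v); return o+d*(z-o[2])/d[2]
def proj(c,p):
    q=c['world_to_cam']@np.append(p,1); return c['cx']+c['fx']*q[0]/-q[2], c['cy']-c['fy']*q[1]/-q[2]
E
python3 - <<'E'
from h import *
for n in('scene','top'):
    c=snap(n,n+'0.png'); print(n,{k:v for k,v in c.items() if k!='frame'})
    im=cv2.imread('pics/'+n+'0.png')
print(env.get_state(),env.grasp_offset)
E
```

```text
scene {'fx': 449.57770348632783, 'fy': 449.57770348632783, 'cx': 292.33928379699336, 'cy': 205.9296639080985, 'world_to_cam': array([[ 0.79098895, -0.61153604, -0.01897753, -0.31476972],
       [ 0.44629605,  0.55548722,  0.70160799, -0.40795135],
       [-0.4185168 , -0.56343377,  0.71231038, -0.60223954],
       [ 0.        ,  0.        ,  0.        ,  1.        ]])}
top {'fx': 493.5666777970115, 'fy': 493.5666777970115, 'cx': 276.4658119781956, 'cy': 206.81522028815462, 'world_to_cam': array([[-4.76485015e-03, -9.99988216e-01, -9.29167494e-04,
         1.82999620e-01],
       [ 9.96975544e-01, -4.82256784e-03,  7.75661513e-02,
        -5.24046797e-01],
       [-7.75697182e-02, -5.56766180e-04,  9.96986775e-01,
        -1.12929796e+00],
       [ 0.00000000e+00,  0.00000000e+00,  0.00000000e+00,
         1.00000000e+00]])}
{'t': 0.1, 'qpos': array([ 1.02550421e+00,  4.94115992e-01,  1.34604119e+00,  5.42179261e-06,
        1.30252620e+00, -9.54951904e-02]), 'joint_vel': array([-0.00081193, -0.00100795, -0.0002893 ,  0.0009051 , -0.00078317,
        0.00064427]), 'tau': array([ 2.76872161e-03, -8.80242705e+01, -3.82545161e+01,  7.07953703e-02,
        4.82248538e-02,  3.10889175e-05]), 'tool_pos': array([0.27155673, 0.56254937, 0.21341052]), 'orientation': array([[-9.00534756e-01,  4.34783656e-01, -5.70191913e-04],
       [ 4.34784016e-01,  9.00534283e-01, -9.29829025e-04],
       [ 1.09202903e-04, -1.08525368e-03, -9.99999405e-01]]), 'contact_force': array([ 0.1532294 , -1.12604384,  0.16599775]), 'wrist_torque': array([-0.01681408, -0.04937717, -0.01173642]), 'width': 0.9983797478880313} 0.0188
```

View pics/scene0.png

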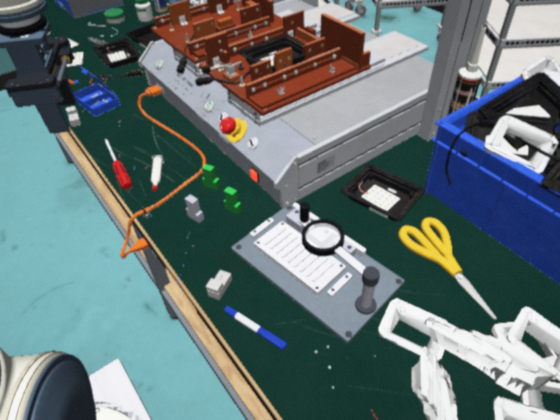

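View pics/top0.png

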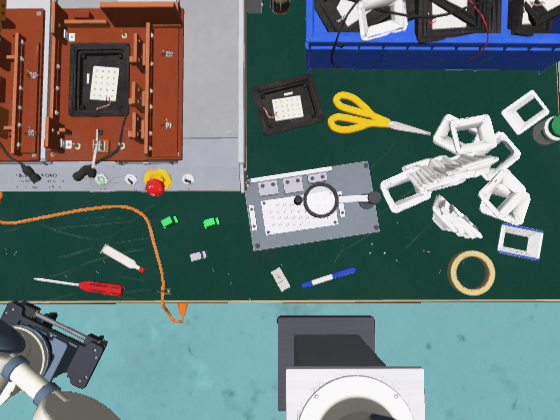

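Scene view: grey upright block at (194,207), low stepped block at (218,284), green lookalikes at (210,176) and (232,199), fixture centred near (320,270) with the knob at (304,212) and the post at (368,285). Top view: grey block (198,256), stepped block (280,278), greens (169,222) and (211,221), fixture at (315,205), knob (298,201), post (375,198). I take the grey one with the tab as the spacer, and I'll confirm that in one crop.

```bash
python3 - <<'E'
import cv2,numpy as np
t=cv2.imread('pics/top0.png');s=cv2.imread('pics/scene0.png')
a=cv2.resize(t[150:300,180:390],(800,571),interpolation=cv2.INTER_CUBIC)
cv2.imwrite('pics/c1.png',a)
b=cv2.resize(s[160:345,175:410],(755,595),interpolation=cv2.INTER_CUBIC); cv2.imwrite('pics/c2.png',b)
E
```

```text
(no output)
```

View pics/c1.png

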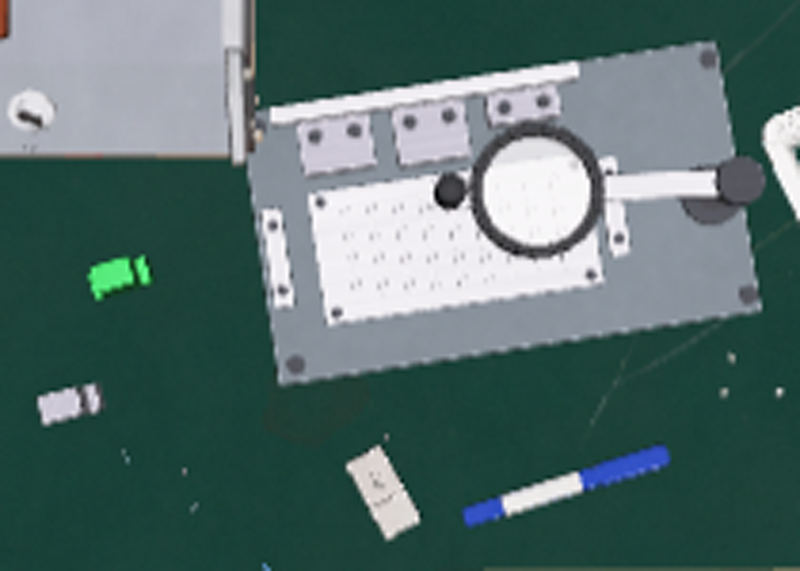

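View pics/c2.png

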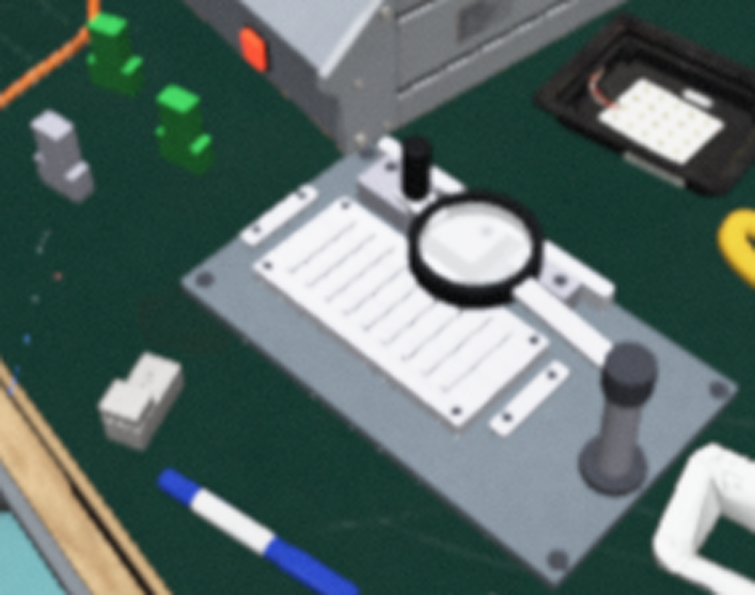

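Crops confirm it. The grey block at c1 (70,402) has a foot and a tall tab, so it is the spacer. The green ones are decoys, and the beige stepped block at c1 (383,492) is the gauge. The thin pad is the right-hand one, at c1 (523,103).

```bash
cat >> h.py <<'E'
from scipy.optimize import least_squares
def fitpose(P,Q): # planar rigid
    f=lambda x:((np.array(P)@np.array([[np.cos(x[2]),np.sin(x[2])],[-np.sin(x[2]),np.cos(x[2])]])+x[:2])-np.array(Q)).ravel()
    r=least_squares(f,[.5,0,0]); return r.x,f(r.x)
def W(F,p):
    c,s=np.cos(F[2]),np.sin(F[2]); return np.array([F[0]+c*p[0]-s*p[1],F[1]+s*p[0]+c*p[1],p[2]])
def toF(F,p):
    c,s=np.cos(F[2]),np.sin(F[2]); d=np.array(p[:2])-F[:2]; return np.array([c*d[0]+s*d[1],-s*d[0]+c*d[1]])
E
python3 - <<'E'
from h import *
T=load('top0.png');S=load('scene0.png')
ct=lambda x,y:(180+x*210/800-.37,150+y*150/571-.37)
cs=lambda x,y:(175+x*235/755-.34,160+y*185/595-.34)
base=[(.095,-.185),(-.075,-.185),(-.075,.115)]
Q=[onz(T,*ct(*p),.012)[:2] for p in[(716,42),(760,310),(280,384)]]
F,r=fitpose(base,Q);print('F top',F,np.degrees(F[2]),r*1e3)
Q2=[onz(S,*cs(*p),.012)[:2] for p in[(738,388),(555,583),(182,282)]]
F2,r2=fitpose(base,Q2);print('F scene',F2,np.degrees(F2[2]),r2*1e3)
np.save('/tmp/F.npy',(F+F2)/2)
def tri(a,b):
    A=[];B=[]
    for c,p in((T,a),(S,b)):
        o,d=ray(c,*p);d/=np.linalg.norm(d);m=np.eye(3)-np.outer(d,d);A.append(m);B.append(m@o)
    x=np.linalg.lstsq(np.vstack(A),np.hstack(B),rcond=None)[0]; return x
k=tri(ct(450,181),cs(416,147));print('knob top',k, toF(F,k))
print('hinge pred',W(F,(0,-.165,.098)))
# spacer tab top center, mask
for nm,c,reg in(('T',T,(180,215,245,270)),('S',S,(180,210,190,225))):
    u0,u1,v0,v1=reg; im=c['frame'][v0:v1,u0:u1].astype(int)
    m=((im.min(2)>110)&(im.max(2)-im.min(2)<60)).astype(np.uint8)
    cn=max(cv2.findContours(m,0,1)[0],key=cv2.contourArea);R=cv2.minAreaRect(cn);print(nm,R[0][0]+u0,R[0][1]+v0,R)
    if nm=='T':
        for p in cv2.boxPoints(R): print(onz(c,p[0]+u0,p[1]+v0,.04))
print('tab top T',onz(T,*ct(58,407),.058),'S',onz(S,*cs(55,125),.058))
print('foot step T',onz(T,*ct(95,398),.024),'S',onz(S,*cs(76,174),.024))
print('machine corner edge x,y at z=.1:',onz(T,*ct(245,160),.1),onz(T,245,190,.1), onz(T,310,65,.1))
print(toF(F,onz(T,*ct(523,90),.034)))
for p in((337,174),(433,163)):print('pad front at z34',toF(F,onz(T,*ct(*p),.034)), 'rear edge')
E
```

```text
F top [0.5142109  0.13369422 0.14558712] 8.341527624434203 [ 1.10683616 -0.19607779 -0.72238926 -1.04104863 -0.3844469   1.23712643]
F scene [0.51252498 0.13008066 0.14864961] 8.516995479207715 [ 1.44257461 -0.71278158 -0.62905347 -1.20498837 -0.81352114  1.91776995]
knob top [0.53498797 0.13632161 0.13493224] [ 0.02093843 -0.00041461]
hinge pred [ 0.53814801 -0.02956023  0.098     ]
T 195.33962440490723 256.18867778778076 ((15.339624404907227, 11.188677787780762), (7.417469501495361, 10.714122772216797), 74.05460357666016)
[0.41656208 0.37941744 0.04      ]
[0.42311544 0.35604566 0.04      ]
[0.40695534 0.35129775 0.04      ]
[0.40041647 0.37464547 0.04      ]
S 190.75 198.75 ((10.75, 8.75), (10.60660171508789, 8.485280990600586), 45.0)
tab top T [0.41134633 0.3634665  0.058     ] S [0.4117562  0.35804837 0.058     ]
foot step T [0.41591681 0.34674777 0.024     ] S [0.41228708 0.3430247  0.024     ]
machine corner edge x,y at z=.1: [0.5521006 0.2509551 0.1      ] [0.55572063 0.2486576  0.1       ] [0.83374745 0.10458359 0.1       ]
[ 0.07928251 -0.0593226 ]
pad front at z34 [0.04547665 0.06000009] rear edge
pad front at z34 [0.04338751 0.00152371] rear edge
```

```bash
cat >> h.py <<'E'
def mv(p,jaw=None):
    "shift (mm, tool axes) and tool-z turn (deg) to reach world TCP p with jaw dir (deg)"
    s=env.get_state();R=s['orientation'];sh=R.T@(np.array(p)-s['tool_pos'])
    j=np.degrees(np.arctan2(R[1,1],R[0,1])); t=0
    if jaw is not None: t=-((jaw-j+180)%360-180)
    print('shift mm',np.round(sh*1e3,1),'turnz',round(t,1),'jaw now',round(j,1),'tilt',np.round(R[:2,2],4)); return sh,t
E
python3 - <<'E'
from h import *
mv((.535,.135,.21),140);mv((.535,.135,.111),140)
E
```

```text
shift mm [-423.1 -270.5    3.7] turnz -75.8 jaw now 64.2 tilt [-0.0006 -0.0009]
shift mm [-423.1 -270.4  102.7] turnz -75.8 jaw now 64.2 tilt [-0.0006 -0.0009]
```

play_rows(
  rows=[-0.423,-0.2705,0.004,0,0,-76,-1,-0.423,-0.2705,0.004,0,0,-76,-1,-0.423,-0.2705,0.004,0,0,-76,-1,-0.423,-0.2705,0.004,0,0,-76,-1,-0.423,-0.2705,0.004,0,0,-76,-1,-0.423,-0.2705,0.004,0,0,-76,-1,-0.423,-0.2705,0.004,0,0,-76,-1,-0.423,-0.2705,0.004,0,0,-76,-1,-0.423,-0.2705,0.004,0,0,-76,-1,-0.423,-0.2705,0.004,0,0,-76,-1,-0.423,-0.2705,0.004,0,0,-76,-1,-0.423,-0.2705,0.004,0,0,-76,-1],
  newtons=12,
)

```text
t: 1.1
tool_pos: [0.5059, 0.1829, 0.2103]
orientation: [[-0.64, -0.768, -0.0], [-0.768, 0.64, 0.0], [0.0, 0.0, -1.0]]
contact_force: [1.0, 0.9, -0.0]
width: 1.0
```

```bash
python3 - <<'E'
from h import *
print(env.get_state()['t'],env.get_state()['tool_pos']);mv((.535,.135,.21),140);mv((.535,.135,.111),140)
E
```

```text
1.1 [0.50590747 0.1829265  0.21025088]
shift mm [ 18.2 -53.    0.2] turnz 0.2 jaw now 140.2 tilt [-0.0004  0.0001]
shift mm [ 18.2 -53.1  99.2] turnz 0.2 jaw now 140.2 tilt [-0.0004  0.0001]
```

play_rows(
  rows=[0,0,0,0,0,0,-1,0,0,0,0,0,0,-1,0,0,0,0,0,0,-1],
)

```text
t: 1.35
tool_pos: [0.5052, 0.1844, 0.2101]
orientation: [[-0.646, -0.763, -0.001], [-0.763, 0.646, 0.0], [0.001, 0.001, -1.0]]
contact_force: [-0.0, -0.3, 0.0]
width: 0.998
```

```bash
python3 - <<'E'
from h import *
mv((.535,.135,.21),140);mv((.535,.135,.111),140)
c=snap('top','t1.png')
s=snap('scene','s1.png')
cv2.imwrite('pics/c3.png',np.hstack([cv2.resize(cv2.imread('pics/'+f)[150:290,230:410],None,fx=2.2,fy=2.2) for f in('t1.png','s1.png')]))
E
```

```text
shift mm [ 18.4 -54.7   0.1] turnz -0.3 jaw now 139.7 tilt [-0.0009  0.0001]
shift mm [ 18.4 -54.7  99.1] turnz -0.3 jaw now 139.7 tilt [-0.0009  0.0001]
```

View pics/c3.png

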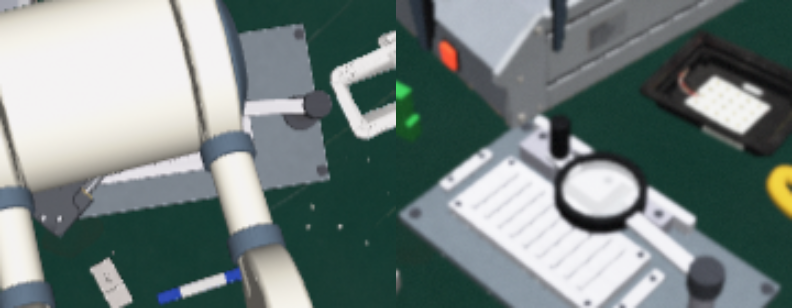

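The arm hides the knob from the top camera. The scene view shows it still at c3 (560,137), with the gripper above and to the left. I'm going over it and descending.

play_rows(
  rows=[0.018,-0.055,0,0,0,0,-1,0.018,-0.055,0,0,0,0,-1,0.018,-0.055,0.03,0,0,0,-1,0.018,-0.055,0.06,0,0,0,-1,0.018,-0.055,0.085,0,0,0,-1,0.018,-0.055,0.098,0,0,0,-1,0.018,-0.055,0.098,0,0,0,-1],
)

```text
t: 2.03
tool_pos: [0.5338, 0.136, 0.1097]
orientation: [[-0.644, -0.765, -0.005], [-0.765, 0.644, -0.001], [0.004, 0.003, -1.0]]
contact_force: [-0.3, 0.3, -0.4]
width: 0.999
```

```bash
python3 - <<'E'
from h import *
s=snap('scene','s2.png')
cv2.imwrite('pics/c4.png',cv2.resize(cv2.imread('pics/s2.png')[130:290,220:400],None,fx=3,fy=3))
E
```

```text
(no output)
```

View pics/c4.png

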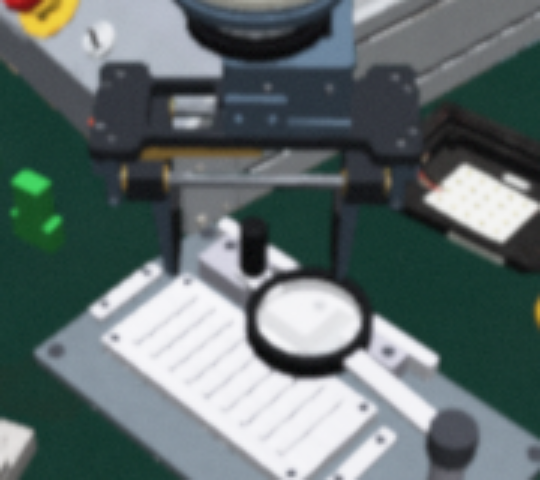

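The knob at c4 (254,247) sits midway between the fingers at x≈172 and 342. Closing.

play_rows(
  rows=[0,0,0,0,0,0,0.2,0,0,0,0,0,0,1,0,0,0,0,0,0,1,0,0,0,0,0,0,1,0,0,0,0,0,0,1,0,0,0,0,0,0,1,0,0,0,0,0,0,1,0,0,0,0,0,0,1],
)

```text
t: 2.75
tool_pos: [0.536, 0.1351, 0.1124]
orientation: [[-0.645, -0.765, -0.0], [-0.765, 0.645, -0.0], [0.0, -0.0, -1.0]]
contact_force: [-0.1, -0.0, -0.5]
width: 0.446
```

```bash
cat > arc.py <<'E'
from h import *
import sys
F=np.load('/tmp/F.npy');H=W(F,(0,-.165,0))[:2];s=env.get_state();p=s['tool_pos'];R=s['orientation']
d=p[:2]-H;r=np.hypot(*d);a0=np.pi/2+F[2]-np.arctan2(d[1],d[0]);print('r',r,'angle',a0,'w',s['width']*91,H)
for a in np.arange(a0,1.66,.09)[1:]:
    th=np.pi/2+F[2]-a; rr=r+(.165-r)*0
    q=np.array([H[0]+rr*np.cos(th),H[1]+rr*np.sin(th),p[2]]);print(round(a,2),np.round(R.T@(q-p),4),np.round(q,3))
E
python3 arc.py
```

```text
r 0.1664426868174833 angle 0.13784259558246514 w 40.57523112663452 [ 0.537555   -0.03133016]
0.23 [-0.0092 -0.0118 -0.    ] [0.551 0.135 0.112]
0.32 [-0.0174 -0.0244 -0.    ] [0.566 0.133 0.112]
0.41 [-0.0244 -0.0376 -0.    ] [0.58  0.129 0.112]
0.5 [-0.0301 -0.0514 -0.    ] [0.595 0.125 0.112]
0.59 [-0.0346 -0.0657 -0.    ] [0.609 0.119 0.112]
0.68 [-0.0378 -0.0803 -0.    ] [0.622 0.112 0.112]
0.77 [-0.0397 -0.0952 -0.    ] [0.634 0.104 0.112]
0.86 [-0.0402 -0.1102 -0.    ] [0.646 0.095 0.112]
0.95 [-0.0394 -0.1251 -0.    ] [0.657 0.085 0.112]
1.04 [-0.0372 -0.1399 -0.    ] [0.667 0.073 0.112]
1.13 [-0.0337 -0.1545 -0.    ] [0.676 0.061 0.112]
1.22 [-0.0289 -0.1687  0.    ] [0.684 0.048 0.112]
1.31 [-0.0229 -0.1824  0.    ] [0.69  0.035 0.112]
1.4 [-0.0156 -0.1955  0.    ] [0.696 0.021 0.112]
1.49 [-0.0072 -0.2079  0.    ] [0.7   0.007 0.112]
1.58 [ 0.0022 -0.2195  0.    ] [ 0.702 -0.008  0.112]
```

play_rows(
  rows=[0,0,0,0,0,0,1,0,0,0,0,0,0,1,0,0,0,0,0,0,1,0,0,0,0,0,0,1,0,0,0,0,0,0,1,0,0,0,0,0,0,1],
)

```text
t: 3.25
tool_pos: [0.5359, 0.1356, 0.1123]
orientation: [[-0.645, -0.765, -0.0], [-0.765, 0.645, 0.001], [-0.0, 0.001, -1.0]]
contact_force: [-0.8, 4.7, -1.1]
width: 0.193
```

```bash
python3 arc.py|head -1
```

```text
r 0.1668967437924209 angle 0.13711691647565738 w 17.558958194562212 [ 0.537555   -0.03133016]
```

play_rows(
  rows=[-0.005,-0.006,0,0,0,0,1,-0.009,-0.012,0,0,0,0,1,-0.0135,-0.018,0,0,0,0,1,-0.0175,-0.0245,0,0,0,0,1,-0.021,-0.031,0,0,0,0,1,-0.0245,-0.0375,0,0,0,0,1,-0.0275,-0.0445,0,0,0,0,1,-0.03,-0.0515,0,0,0,0,1,-0.0345,-0.0655,0,0,0,0,1,-0.038,-0.08,0,0,0,0,1,-0.0395,-0.095,0,0,0,0,1,-0.04,-0.11,0,0,0,0,1],
)

```text
t: 4.25
tool_pos: [0.6464, 0.0947, 0.1123]
orientation: [[-0.644, -0.765, -0.0], [-0.765, 0.644, 0.0], [0.0, 0.0, -1.0]]
contact_force: [0.1, 2.6, 1.1]
width: 0.193
```

```bash
python3 arc.py; python3 -c "
from h import *
snap('top','t2.png');snap('scene','s3.png')"
```

```text
r 0.1665352636070244 angle 0.859610548522705 w 17.58196430823448 [ 0.537555   -0.03133016]
0.95 [ 0.0009 -0.015  -0.    ] [0.657 0.084 0.112]
1.04 [ 0.0031 -0.0298 -0.    ] [0.667 0.073 0.112]
1.13 [ 0.0066 -0.0443 -0.    ] [0.676 0.061 0.112]
1.22 [ 0.0114 -0.0585 -0.    ] [0.684 0.048 0.112]
1.31 [ 0.0175 -0.0722 -0.    ] [0.69  0.035 0.112]
1.4 [ 0.0248 -0.0853 -0.    ] [0.696 0.021 0.112]
1.49 [ 0.0332 -0.0977 -0.    ] [0.7   0.006 0.112]
1.58 [ 0.0427 -0.1093 -0.    ] [ 0.703 -0.008  0.112]
```

play_rows(
  rows=[0.001,-0.015,0,0,0,0,1,0.003,-0.03,0,0,0,0,1,0.0065,-0.0445,0,0,0,0,1,0.0115,-0.0585,0,0,0,0,1,0.0175,-0.072,0,0,0,0,1,0.025,-0.0855,0,0,0,0,1,0.033,-0.0975,0,0,0,0,1,0.043,-0.1095,0,0,0,0,1,0.043,-0.1095,0,0,0,0,1,0.043,-0.1095,0,0,0,0,0,0.043,-0.1095,0,0,0,0,-0.2,0.043,-0.1095,0,0,0,0,-0.2],
)

```text
t: 5.35
tool_pos: [0.7017, -0.0081, 0.1125]
orientation: [[-0.644, -0.765, -0.0], [-0.765, 0.644, -0.0], [0.0, 0.0, -1.0]]
contact_force: [0.2, 0.0, 0.2]
width: 0.383
```

play_rows(
  rows=[0,0,0,0,0,0,-0.2,0,0,0,0,0,0,-0.2,0,0,-0.03,0,0,0,-0.2,0,0,-0.07,0,0,0,-0.2,0,0,-0.1,0,0,0,-0.2,0,0,-0.1,0,0,0,-0.2],
)

```text
t: 5.85
tool_pos: [0.7047, -0.0085, 0.2196]
orientation: [[-0.644, -0.765, 0.01], [-0.765, 0.644, -0.001], [-0.005, -0.008, -1.0]]
contact_force: [-0.0, -0.2, 0.9]
width: 0.601
```

```bash
python3 arc.py; python3 -c "
from h import *
mv((.4115,.361,.21),15)
mv((.4115,.361,.21),195)"
```

```text
r 0.16874631600657233 angle 1.5819656300179472 w 54.67248432284042 [ 0.537555   -0.03133016]
shift mm [-93.7 462.3   6.4] turnz 124.9 jaw now 139.9 tilt [ 0.0098 -0.001 ]
shift mm [-93.7 462.3   6.4] turnz -55.1 jaw now 139.9 tilt [ 0.0098 -0.001 ]
```

play_rows(
  rows=[-0.094,0.462,0,0,0,-55,-0.2,-0.094,0.462,0,0,0,-55,-0.2,-0.094,0.462,0,0,0,-55,-0.2,-0.094,0.462,0,0,0,-55,-0.2,-0.094,0.462,0,0,0,-55,-0.2,-0.094,0.462,0,0,0,-55,-0.2,-0.094,0.462,0,0,0,-55,-0.2,-0.094,0.462,0,0,0,-55,-0.2,-0.094,0.462,0,0,0,-55,-0.2,-0.094,0.462,0,0,0,-55,-0.2,-0.094,0.462,0,0,0,-55,-0.2,-0.094,0.462,0,0,0,-55,-0.2],
)

```text
t: 6.85
tool_pos: [0.4056, 0.3645, 0.2126]
orientation: [[0.26, -0.966, -0.001], [-0.966, -0.26, 0.001], [-0.001, 0.0, -1.0]]
contact_force: [-0.3, 0.2, -0.6]
width: 0.601
```

play_rows(
  rows=[0,0,0,0,0,0,-0.2,0,0,0,0,0,0,-0.2],
)

```text
t: 7.02
tool_pos: [0.4088, 0.3615, 0.2125]
orientation: [[0.259, -0.966, 0.0], [-0.966, -0.259, -0.0], [0.0, -0.0, -1.0]]
contact_force: [-0.2, -0.5, 0.5]
width: 0.602
```

```bash
python3 -c "
from h import *
print(env.get_state()['qpos'],env.get_state()['tool_pos'])
mv((.4115,.361,.10),195)
mv((.4115,.361,.027),195)
snap('top','t3.png');snap('scene','s4.png')
a=cv2.resize(cv2.imread('pics/t3.png')[150:270,235:395],None,fx=4.9,fy=4.9,interpolation=2);cv2.imwrite('pics/c5.png',a);print(a.shape)"
```

```text
[ 6.14786116e-01  3.83818177e-01  1.54415005e+00 -3.26754308e-04
  1.21339968e+00 -2.78845616e+00] [0.4088349  0.36149167 0.21246034]
shift mm [  1.1  -2.4 112.5] turnz -0.0 jaw now -165.0 tilt [ 0.0004 -0.0001]
shift mm [  1.1  -2.4 185.5] turnz -0.0 jaw now -165.0 tilt [ 0.0004 -0.0001]
(588, 784, 3)
```

View pics/c5.png

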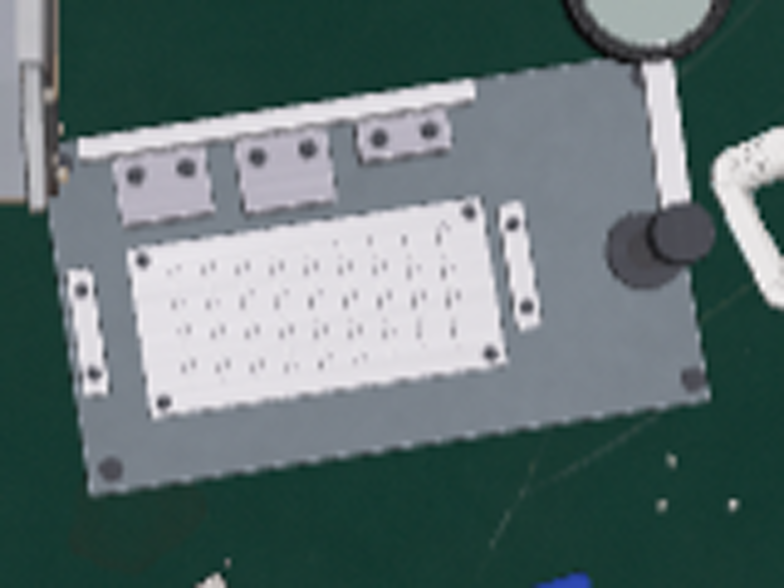

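The lens arm is now at c5 (660,120), parallel to the base's right edge and clear. The pads are at (163,187), (285,172) and the thin one at (404,135), with nothing in front of the thin pad. Before grasping I'll turn the wrist half round, because joint 6 would otherwise run out of range at the placing.

play_rows(
  rows=[0.001,-0.0025,0.05,0,0,7,-0.2,0.001,-0.0025,0.05,0,0,80,-0.2,0.001,-0.0025,0.05,0,0,80,-0.2,0.001,-0.0025,0.05,0,0,80,-0.2,0.001,-0.0025,0.05,0,0,80,-0.2,0.001,-0.0025,0.05,0,0,80,-0.2,0.001,-0.0025,0.05,0,0,80,-0.2,0.001,-0.0025,0.05,0,0,80,-0.2,0.001,-0.0025,0.05,0,0,80,-0.2,0.001,-0.0025,0.05,0,0,80,-0.2,0.001,-0.0025,0.05,0,0,80,-0.2,0.001,-0.0025,0.05,0,0,80,-0.2],
)

```text
t: 8.12
tool_pos: [0.4129, 0.3596, 0.1623]
orientation: [[-0.911, -0.413, 0.0], [-0.413, 0.911, -0.0], [-0.0, -0.0, -1.0]]
contact_force: [0.5, -0.1, -0.3]
width: 0.6
```

```bash
python3 - <<'E'
from h import *
s=env.get_state();print(s['tool_pos'],s['qpos'][5]);mv((.4115,.361,.16),15)
T=load('t3.png');g=cv2.cvtColor(T['frame'],cv2.COLOR_RGB2GRAY).astype(np.float32)
# refine F from fixture corners of crop c5
cc=lambda x,y:(235+(x+.5)/4.9-.5,150+(y+.5)/4.9-.5)
Q=[onz(T,*cc(*p),.012)[:2] for p in[(710,398),(92,495)]]
F,r=fitpose([(-.075,-.185),(-.075,.115)],Q);print('F top',F,np.degrees(F[2]),r*1e3)
def prof(y,z,x0,x1):
    xs=np.arange(x0,x1,.0005);P=[]
    for x in xs:
        v=[]
        for dy in np.linspace(-.012,.012,9):
            u=proj(T,W(F,(x,y+dy,z)));v.append(cv2.getRectSubPix(g,(1,1),u)[0,0])
        P.append(np.mean(v))
    return xs,np.array(P)
for y in(-.058,0,.058):
    for z,a,b in((.034,.03,.1),(.026,0.01,.055)):
        xs,P=prof(y,z,a,b);d=np.gradient(cv2.GaussianBlur(P[None],(0,0),2).ravel())
        pk=[(round(xs[i]*1e3,1),round(float(d[i]),1)) for i in range(2,len(d)-2) if abs(d[i])>1.5 and abs(d[i])==max(abs(d[i-2:i+3]))]
        print(y,z,pk)
k=cc(683,233);h=onz(T,*k,.111);print('post top',toF(F,h))
l=cc(648,2);print('lens ctr',toF(F,onz(T,*l,.098)))
E
```

```text
[0.41291474 0.3596477  0.16233167] -1.3887082992589534
shift mm [0.7 1.8 2.3] turnz 99.4 jaw now 114.4 tilt [ 0.0001 -0.0001]
F top [0.51468417 0.13320337 0.15042177] 8.61853284438687 [ 0.13372289 -0.88232245 -0.13372288  0.88232245]
-0.058 0.034 [(np.float64(35.5), -11.0), (np.float64(56.0), -2.1), (np.float64(61.0), 8.9), (np.float64(66.5), -4.7), (np.float64(73.5), 4.6), (np.float64(78.0), -3.9), (np.float64(82.0), 10.3), (np.float64(91.5), -20.6)]
-0.058 0.026 [(np.float64(36.0), -11.0)]
0 0.034 [(np.float64(36.0), -11.8), (np.float64(45.0), 8.8), (np.float64(66.5), -4.4), (np.float64(73.5), 4.5), (np.float64(78.0), -3.6), (np.float64(82.0), 9.7), (np.float64(91.5), -20.2)]
0 0.026 [(np.float64(36.5), -11.8), (np.float64(46.0), 8.8)]
0.058 0.034 [(np.float64(36.0), -11.7), (np.float64(43.5), -2.1), (np.float64(48.5), 8.8), (np.float64(66.5), -4.4), (np.float64(74.0), 4.1), (np.float64(78.5), -3.6), (np.float64(82.5), 9.8), (np.float64(92.0), -20.2)]
0.058 0.026 [(np.float64(37.0), -11.8), (np.float64(44.5), -2.1), (np.float64(49.0), 8.8)]
post top [-0.00159759 -0.16399128]
lens ctr [ 0.10394877 -0.16887385]
```

Measured: the deepest pad is in the middle (front at 45.0 mm), the middle pad is on the left (48.5), and the thin pad is on the right (61.0). The plate edge is at about 36 mm and square. Finishing the turn and descending.

play_rows(
  rows=[0.0005,0.0015,0.0,0,0,50,-0.3,0.0005,0.0015,0.0,0,0,100,-0.3,0.0005,0.0015,0.0,0,0,100,-0.3,0.0005,0.0015,0.0,0,0,100,-0.3,0.0005,0.0015,0.0,0,0,100,-0.3,0.0005,0.0015,0.0,0,0,100,-0.3,0.0005,0.0015,0.0,0,0,100,-0.3,0.0005,0.0015,0.0,0,0,100,-0.3,0.0005,0.0015,0.0,0,0,100,-0.3,0.0005,0.0015,0.0,0,0,100,-0.3,0.0005,0.0015,0.0,0,0,100,-0.3,0.0005,0.0015,0.0,0,0,100,-0.3],
)

```text
t: 9.12
tool_pos: [0.4116, 0.3611, 0.1624]
orientation: [[-0.48, 0.877, 0.0], [0.877, 0.48, -0.0], [-0.0, 0.0, -1.0]]
contact_force: [-0.2, 0.3, 0.2]
width: 0.648
```

play_rows(
  rows=[0,0,0,0,0,0,-0.3,0,0,0,0,0,14,-0.3,0,0,0,0,0,14,-0.3,0,0,0,0,0,14,-0.3],
)

```text
t: 9.45
tool_pos: [0.4113, 0.3614, 0.1624]
orientation: [[-0.257, 0.966, 0.0], [0.966, 0.257, 0.0], [-0.0, 0.0, -1.0]]
contact_force: [0.5, 0.2, 0.3]
width: 0.654
```

```bash
python3 - <<'E'
from h import *
mv((.4115,.361,.08),15);mv((.4115,.361,.028),15)
E
```

```text
shift mm [-0.4  0.  82.4] turnz -0.1 jaw now 14.9 tilt [0.0001 0.    ]
shift mm [ -0.4   0.  134.4] turnz -0.1 jaw now 14.9 tilt [0.0001 0.    ]
```

play_rows(
  rows=[0,0,0.03,0,0,0,-0.3,0,0,0.06,0,0,0,-0.3,0,0,0.09,0,0,0,-0.3,0,0,0.115,0,0,0,-0.3,0,0,0.13,0,0,0,-0.3,0,0,0.134,0,0,0,-0.3,0,0,0.134,0,0,0,0.3,0,0,0.134,0,0,0,1,0,0,0.134,0,0,0,1,0,0,0.134,0,0,0,1,0,0,0.134,0,0,0,1,0,0,0.134,0,0,0,1],
  newtons=15,
)

```text
t: 10.45
tool_pos: [0.4111, 0.362, 0.029]
orientation: [[-0.258, 0.966, 0.001], [0.966, 0.258, 0.001], [0.0, 0.001, -1.0]]
contact_force: [-1.0, 0.4, 0.3]
width: 0.239
```

play_rows(
  rows=[0,0,0,0,0,0,1,0,0,0,0,0,0,1,0,0,0,0,0,0,1,0,0,0,0,0,0,1],
  newtons=30,
)

```text
t: 10.78
tool_pos: [0.411, 0.362, 0.0288]
orientation: [[-0.258, 0.966, 0.001], [0.966, 0.258, 0.0], [0.0, 0.001, -1.0]]
contact_force: [-1.1, -1.1, 7.2]
width: 0.178
```

```bash
python3 - <<'E'
from h import *
F=np.array([.5140,.1325,.1495]);np.save('/tmp/F.npy',F)
p=W(F,(.0488,-.058,.15));print(p)
mv((.43,.15,.15),15);mv(p,np.degrees(F[2]))
E
```

```text
[0.57089441 0.0824154  0.15      ]
shift mm [-209.7  -36.3 -121.3] turnz -0.1 jaw now 14.9 tilt [0.0005 0.0003]
shift mm [-311.3   82.4 -121.2] turnz 6.4 jaw now 14.9 tilt [0.0005 0.0003]
```

play_rows(
  rows=[0,0,-0.01,0,0,0,1,0,0,-0.04,0,0,0,1,0,0,-0.08,0,0,0,1,-0.03,-0.005,-0.115,0,0,0,1,-0.07,-0.012,-0.121,0,0,0,1,-0.11,-0.02,-0.121,0,0,0,1,-0.15,-0.025,-0.121,0,0,3,1,-0.19,-0.02,-0.121,0,0,6.4,1,-0.225,0.0,-0.121,0,0,6.4,1,-0.255,0.025,-0.121,0,0,6.4,1,-0.285,0.055,-0.121,0,0,6.4,1,-0.311,0.082,-0.121,0,0,6.4,1],
)

```text
t: 11.78
tool_pos: [0.5716, 0.0804, 0.1503]
orientation: [[-0.147, 0.989, 0.001], [0.989, 0.147, -0.0], [-0.0, 0.001, -1.0]]
contact_force: [-0.3, 1.4, -0.9]
width: 0.172
```

play_rows(
  rows=[0,0,0,0,0,0,1,0,0,0,0,0,0,1,0,0,0,0,0,0,1],
)

```text
t: 12.03
tool_pos: [0.5695, 0.0825, 0.1495]
orientation: [[-0.148, 0.989, -0.001], [0.989, 0.148, 0.0], [0.0, -0.001, -1.0]]
contact_force: [0.0, 0.5, -1.2]
width: 0.171
```

```bash
python3 - <<'E'
from h import *
F=np.load('/tmp/F.npy')
s=env.get_state();print(s['tool_pos'],s['width'],toF(F,s['tool_pos']));mv(W(F,(.0488,-.058,.075)),np.degrees(F[2]))
snap('top','t4.png');c=snap('scene','s5.png')
for p in((.0488,-.058,.10),(.0488,-.058,.15)): print(proj(c,W(F,p)),proj(load('t4.png'),W(F,p)))
cv2.imwrite('pics/c6.png',np.hstack([cv2.resize(cv2.imread('pics/s5.png')[130:310,240:400],None,fx=2.5,fy=2.5,interpolation=2),cv2.resize(cv2.imread('pics/t4.png')[130:310,230:390],None,fx=2.5,fy=2.5,interpolation=2)]))
E
```

```text
[0.5694898  0.08247499 0.14946823] 0.1709187357497444 [ 0.04741994 -0.05773187]
shift mm [-0.3  1.5 74.5] turnz -0.1 jaw now 8.5 tilt [-0.001   0.0001]
(np.float64(338.8755848403392), np.float64(226.42782606079635)) (np.float64(321.4008211966549), np.float64(182.69590383980125))
(np.float64(340.45202922882464), np.float64(207.16280111454986)) (np.float64(323.5657402457366), np.float64(179.65264988501144))
```

View pics/c6.png

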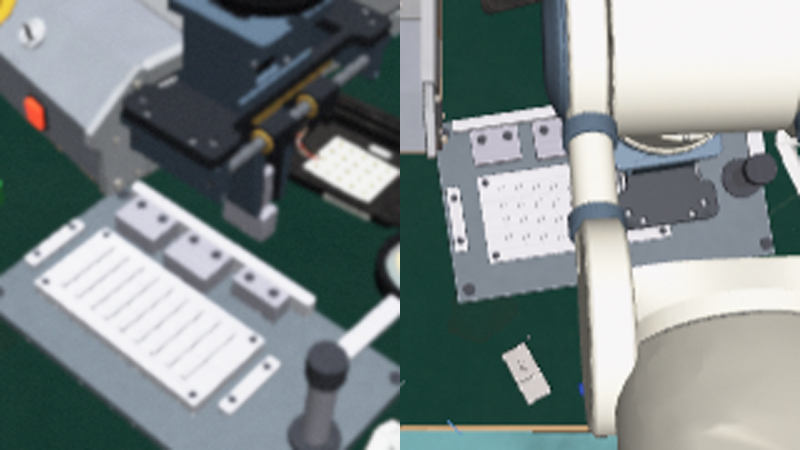

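The spacer is held upright, its foot at c6 (250,222). The gap in front of the thin pad, at c6 (255,290), is clear. I'll go down to just above the pads and compare in the same view.

play_rows(
  rows=[0,0.001,0.025,0,0,0,1,0,0.0015,0.05,0,0,0,1,0,0.0015,0.075,0,0,0,1,0,0.0015,0.075,0,0,0,1,0,0.0015,0.075,0,0,0,1],
)

```text
t: 12.55
tool_pos: [0.5703, 0.0833, 0.0742]
orientation: [[-0.149, 0.989, -0.003], [0.989, 0.149, -0.0], [0.0, -0.003, -1.0]]
contact_force: [-0.3, 0.0, 0.1]
width: 0.172
```

```bash
python3 - <<'E'
from h import *
F=np.load('/tmp/F.npy')
s=env.get_state();p=s['tool_pos'];print(p,s['contact_force'],toF(F,p));f=toF(F,p)
c=snap('scene','s6.png')
cr=lambda q:tuple(np.round((np.array(proj(c,q))-[280,170])*6,0))
z=p[2]-.0288
for n,d in(('nearleft',(-.008,.018)),('nearright',(-.008,-.018)),('farright',(.008,-.018))): print('foot',n,cr(W(F,(f[0]+d[0],f[1]+d[1],z))))
for n,d in(('pad front left top',(.061,-.036,.034)),('front right top',(.061,-.080,.034)),('rear right top',(.080,-.080,.034)),('plate far right',(.0365,-.085,.026))): print(n,cr(W(F,d)))
cv2.imwrite('pics/c7.png',cv2.resize(c['frame'][170:270,280:410,::-1],None,fx=6,fy=6,interpolation=2))
E
```

```text
[0.57032739 0.08325284 0.07419923] [-0.28358428  0.0102879   0.0706415 ] [ 0.04836404 -0.05708745]
foot nearleft (np.float64(281.0), np.float64(438.0))
foot nearright (np.float64(369.0), np.float64(498.0))
foot farright (np.float64(401.0), np.float64(469.0))
pad front left top (np.float64(314.0), np.float64(419.0))
front right top (np.float64(420.0), np.float64(491.0))
rear right top (np.float64(457.0), np.float64(457.0))
plate far right (np.float64(382.0), np.float64(560.0))
```

View pics/c7.png

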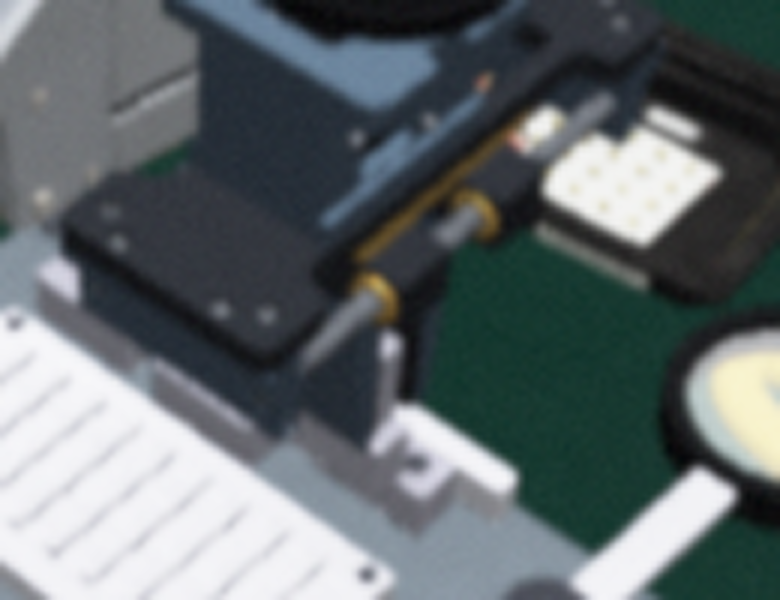

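```bash
python3 - <<'E'
from h import *
F=np.load('/tmp/F.npy');f=(.0474,-.0577);z=.1207
c=load('s5.png')
for d in((-.008,.018),(-.008,-.018),(.008,-.018)):print(np.round((np.array(proj(c,W(F,(f[0]+d[0],f[1]+d[1],z))))-[310,190])*8))
for d in((-.008,.018),(-.008,-.018),(.008,-.018)):print('ft',np.round((np.array(proj(c,W(F,(f[0]+d[0],f[1]+d[1],z+.024))))-[310,190])*8))
for n,d in(('pad front left top',(.061,-.036,.034)),('front right top',(.061,-.080,.034)),('rear right top',(.080,-.080,.034)),('plate far right',(.0365,-.085,.026))): print(n,np.round((np.array(proj(c,W(F,d)))-[310,190])*8))
cv2.imwrite('pics/c8.png',cv2.resize(c['frame'][190:265,310:370,::-1],None,fx=8,fy=8,interpolation=2))
E
```

```text
[146. 211.]
[271. 292.]
[317. 253.]
ft [150. 136.]
ft [278. 218.]
ft [325. 178.]
pad front left top [179. 399.]
front right top [320. 495.]
rear right top [369. 450.]
plate far right [269. 587.]
```

View pics/c8.png

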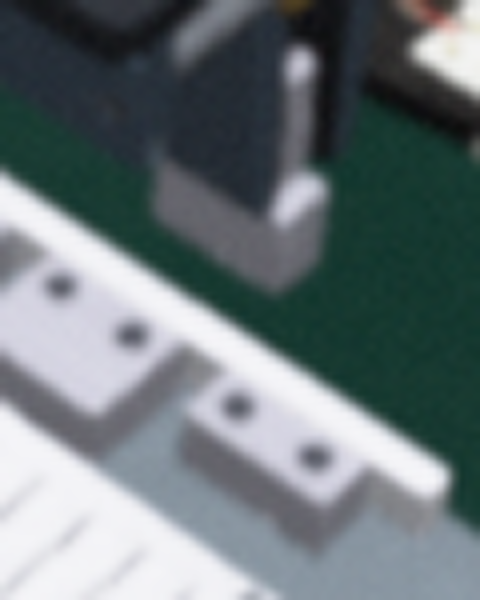

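Hover check: the foot's measured corners (153,213), (276,294) and (325,255) lie within about 1 px of prediction. The pad's corner (320,508) reads about 1.5 px low, meaning the pad sits roughly 1 to 3 mm nearer and 1 mm further right than modelled. I'll shift 1 mm each way and go down gently, watching the force.

play_rows(
  rows=[-0.001,-0.001,0.0,0,0,0,1,-0.001,-0.001,0.004,0,0,0,1,-0.001,-0.001,0.008,0,0,0,1,-0.001,-0.001,0.011,0,0,0,1,-0.001,-0.001,0.014,0,0,0,1,-0.001,-0.001,0.017,0,0,0,1,-0.001,-0.001,0.018,0,0,0,1],
)

```text
t: 13.18
tool_pos: [0.5706, 0.0815, 0.0558]
orientation: [[-0.148, 0.989, -0.001], [0.989, 0.148, -0.0], [0.0, -0.001, -1.0]]
contact_force: [-0.6, -0.1, -1.5]
width: 0.172
```

```bash
python3 - <<'E'
from h import *
s=env.get_state();F=np.load('/tmp/F.npy');print(s['tool_pos'],s['contact_force'],s['wrist_torque'],toF(F,s['tool_pos']))
E
```

```text
[0.57060727 0.08152207 0.05584017] [-0.61028329 -0.1465251  -1.53340561] [-0.08010831  0.02080004  0.01845274] [ 0.04838301 -0.0588406 ]
```

The foot's underside is below the pad and plate tops with no contact force, so it is in the gap. Continuing down.

play_rows(
  rows=[0,0,0.004,0,0,0,1,0,0,0.008,0,0,0,1,0,0,0.011,0,0,0,1,0,0,0.013,0,0,0,1,0,0,0.0145,0,0,0,1,0,0,0.0145,0,0,0,1],
)

```text
t: 13.68
tool_pos: [0.5707, 0.0815, 0.0416]
orientation: [[-0.148, 0.989, -0.0], [0.989, 0.148, -0.0], [0.0, -0.0, -1.0]]
contact_force: [0.1, -0.1, -1.2]
width: 0.172
```

```bash
python3 - <<'E'
from h import *
s=env.get_state();F=np.load('/tmp/F.npy');print(s['tool_pos'],s['contact_force'],s['wrist_torque'],toF(F,s['tool_pos']))
E
```

```text
[0.57066849 0.08153878 0.04155167] [ 0.11590875 -0.11998273 -1.23798368] [-0.09397561  0.06635659  0.01585479] [ 0.04844604 -0.0588332 ]
```

play_rows(
  rows=[0,0,0.001,0,0,0,1,0,0,0.0015,0,0,0,1,0,0,0.0015,0,0,0,1],
)

```text
t: 13.93
tool_pos: [0.571, 0.0816, 0.0408]
orientation: [[-0.148, 0.989, 0.0], [0.989, 0.148, 0.0], [-0.0, 0.0, -1.0]]
contact_force: [-1.4, -0.1, 4.8]
width: 0.174
```

Contact with the base shows as Fz +4.8 N at TCP z 0.041, as expected. Releasing and lifting.

play_rows(
  rows=[0,0,0,0,0,0,0.5,0,0,0,0,0,0,0.4,0,0,0,0,0,0,0.4,0,0,0,0,0,0,0.4,0,0,-0.004,0,0,0,0.4,0,0,-0.01,0,0,0,0.4,0,0,-0.025,0,0,0,0.4,0,0,-0.05,0,0,0,0.4,0,0,-0.09,0,0,0,0.4,0,0,-0.12,0,0,0,0.4,0,0,-0.12,0,0,0,0.4],
)

```text
t: 14.85
tool_pos: [0.5738, 0.0818, 0.1669]
orientation: [[-0.148, 0.989, 0.009], [0.989, 0.148, 0.0], [-0.001, 0.009, -1.0]]
contact_force: [1.8, -0.1, 0.6]
width: 0.299
```

```bash
python3 - <<'E'
from h import *
F=np.load('/tmp/F.npy')
c=snap('scene','s7.png')
cv2.imwrite('pics/c9.png',cv2.resize(c['frame'][180:290,270:400,::-1],None,fx=6,fy=5.4,interpolation=2))
for y in(-.03,0): mv(W(F,(-.085,y,.15)),np.degrees(F[2])+90); print(W(F,(-.085,y,.15)))
E
```

```text
shift mm [  28.9 -135.6   13.3] turnz -90.0 jaw now 8.5 tilt [0.0064 0.0003]
[0.43441643 0.09017441 0.15      ]
shift mm [  58.9 -135.6   13.3] turnz -90.0 jaw now 8.5 tilt [0.0064 0.0003]
[0.42994812 0.11983978 0.15      ]
```

View pics/c9.png

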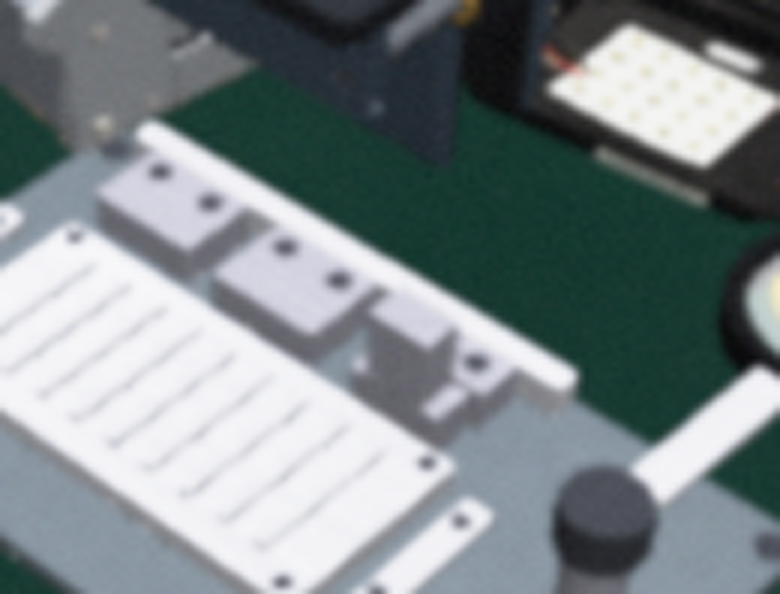

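The spacer stands upright in the gap, c9 (400,370), centred on the thin pad, with the plate undisturbed. Now I move in front of the plate with the fingers shut and the jaw line along the plate edge, to push at y≈-28, between the two contacts.

play_rows(
  rows=[0,-0.03,0,0,0,-6,0.6,0.031,-0.137,0,0,0,-80,1,0.031,-0.137,0,0,0,-80,1,0.031,-0.137,0,0,0,-80,1,0.031,-0.137,0,0,0,-80,1,0.031,-0.137,0,0,0,-80,1,0.031,-0.137,0,0,0,-80,1,0.031,-0.137,0,0,0,-80,1,0.031,-0.137,0,0,0,-80,1,0.031,-0.137,0,0,0,-80,1,0.031,-0.137,0,0,0,-80,1,0.031,-0.137,0,0,0,-80,1],
)

```text
t: 15.9
tool_pos: [0.4303, 0.0918, 0.1601]
orientation: [[-1.0, 0.018, -0.001], [0.018, 1.0, -0.0], [0.001, -0.0, -1.0]]
contact_force: [-0.5, -0.2, 0.9]
width: 0.005
```

play_rows(
  rows=[0,0,0,0,0,-5,1,0,0,0,0,0,-10,1,0,0,0,0,0,-10,1,0,0,0,0,0,-10,1],
)

```text
t: 16.23
tool_pos: [0.4304, 0.0919, 0.1601]
orientation: [[-0.989, -0.146, -0.001], [-0.146, 0.989, -0.0], [0.001, 0.0, -1.0]]
contact_force: [-0.1, -0.5, -0.4]
width: -0.0
```

```bash
python3 - <<'E'
from h import *
F=np.load('/tmp/F.npy');s=env.get_state();print(s['tool_pos'],toF(F,s['tool_pos']),s['width'])
mv(W(F,(-.085,-.028,.0165)),np.degrees(F[2])+90)
E
```

```text
[0.43040867 0.09186931 0.16014698] [-0.08871061 -0.02772708] -6.885266456692834e-05
shift mm [ -3.8  -0.3 143.6] turnz -0.2 jaw now 98.4 tilt [-0.0007 -0.0001]
```

play_rows(
  rows=[0,0,0.04,0,0,0,1,0,0,0.08,0,0,0,1,0,0,0.11,0,0,0,1,0,0,0.13,0,0,0,1,0,0,0.139,0,0,0,1,0,0,0.142,0,0,0,1,0,0,0.142,0,0,0,1],
)

```text
t: 16.82
tool_pos: [0.4307, 0.0919, 0.0184]
orientation: [[-0.989, -0.147, -0.001], [-0.147, 0.989, -0.0], [0.001, 0.0, -1.0]]
contact_force: [-0.7, 0.3, -0.0]
width: 0.004
```

play_rows(
  rows=[-0.006,0,0,0,0,0,1,-0.012,0,0,0,0,0,1,-0.018,0,0,0,0,0,1,-0.022,0,0,0,0,0,1,-0.025,0,0,0,0,0,1,-0.027,0,0,0,0,0,1,-0.028,0,0,0,0,0,1,-0.028,0,0,0,0,0,1],
)

```text
t: 17.48
tool_pos: [0.4581, 0.096, 0.0184]
orientation: [[-0.989, -0.148, -0.001], [-0.148, 0.989, -0.0], [0.001, 0.0, -1.0]]
contact_force: [-1.9, -0.9, 1.4]
width: 0.008
```

play_rows(
  rows=[-0.001,0,0,0,0,0,1,-0.002,0,0,0,0,0,1,-0.003,0,0,0,0,0,1,-0.004,0,0,0,0,0,1,-0.004,0,0,0,0,0,1],
)

```text
t: 17.9
tool_pos: [0.4625, 0.0967, 0.0183]
orientation: [[-0.989, -0.148, -0.0], [-0.148, 0.989, 0.0], [0.0, 0.0, -1.0]]
contact_force: [-2.8, -1.3, 1.5]
width: 0.001
```

```bash
cat > chk.py <<'E'
from h import *
import sys
F=np.load('/tmp/F.npy');s=env.get_state();print('tcp',toF(F,s['tool_pos']),s['contact_force'],s['wrist_torque'])
c=snap('scene',sys.argv[1]);g=cv2.cvtColor(c['frame'],cv2.COLOR_RGB2GRAY).astype(np.float32)
for y in(-.078,-.07,-.033,-.012,0,.012,.029,.045,.058,.07,.08):
    xs=np.arange(.02,.062,.0005);P=np.array([np.mean([cv2.getRectSubPix(g,(1,1),proj(c,W(F,(x,y+d,.026))))[0,0] for d in(-.002,0,.002)]) for x in xs])
    d=np.gradient(cv2.GaussianBlur(P[None],(0,0),2).ravel())
    print(y,'plate far edge',round(xs[d.argmin()]*1e3,1),round(float(d.min()),1))
E
python3 chk.py s8.png
```

```text
tcp [-0.05623873 -0.02776776] [-2.82789743 -1.28186842  1.4959831 ] [-0.01741535  0.50658202  0.03616265]
-0.078 plate far edge 42.0 -10.3
-0.07 plate far edge 41.0 -2.6
-0.033 plate far edge 60.0 -0.8
-0.012 plate far edge 60.0 -0.2
0 plate far edge 40.5 -0.3
0.012 plate far edge 28.0 -0.3
0.029 plate far edge 27.0 -0.2
0.045 plate far edge 38.0 -6.4
0.058 plate far edge 23.0 -5.2
0.07 plate far edge 20.0 0.1
0.08 plate far edge 20.0 0.1
```

play_rows(
  rows=[-0.001,0,0,0,0,0,1,-0.002,0,0,0,0,0,1,-0.002,0,0,0,0,0,1],
)

```text
t: 18.2
tool_pos: [0.4646, 0.097, 0.0184]
orientation: [[-0.989, -0.148, 0.0], [-0.148, 0.989, 0.0], [-0.0, 0.0, -1.0]]
contact_force: [-2.6, -1.3, -0.1]
width: -0.0
```

play_rows(
  rows=[-0.001,0,0,0,0,0,1,-0.002,0,0,0,0,0,1,-0.002,0,0,0,0,0,1],
)

```text
t: 18.45
tool_pos: [0.4649, 0.0971, 0.0183]
orientation: [[-0.989, -0.148, -0.003], [-0.148, 0.989, -0.0], [0.003, 0.0, -1.0]]
contact_force: [-10.1, -1.5, 6.0]
width: 0.002
```

```bash
python3 chk.py s9.png|grep -E "tcp|-0.07|0.045"
```

```text
tcp [-0.05386686 -0.0277189 ] [-10.07624254  -1.47683141   6.03170976] [-0.31866714  1.65711944  0.00663802]
-0.078 plate far edge 44.5 -10.4
-0.07 plate far edge 44.0 -2.5
0.045 plate far edge 41.5 -6.1
```

```bash
python3 - <<'E'
from h import *
F=np.load('/tmp/F.npy')
for f in('s7.png','s9.png'):
    c=load(f);g=cv2.cvtColor(c['frame'],cv2.COLOR_RGB2GRAY).astype(np.float32);o=[]
    for y in(-.08,-.077,.033,.036,.04,.045,.05):
        xs=np.arange(.02,.055,.0005);P=np.array([np.mean([cv2.getRectSubPix(g,(1,1),proj(c,W(F,(x,y+d,.026))))[0,0] for d in(-.002,0,.002)]) for x in xs])
        d=np.gradient(cv2.GaussianBlur(P[None],(0,0),2).ravel());o.append((y,round(float(xs[d.argmin()])*1e3,1),round(float(d.min()),1)))
    print(f,o)
c=load('s9.png');cv2.imwrite('pics/c10.png',cv2.resize(c['frame'][165:285,270:400,::-1],None,fx=6,fy=5,interpolation=2))
E
```

```text
s7.png [(-0.08, 36.0, -10.2), (-0.077, 35.5, -12.1), (0.033, 36.5, -11.1), (0.036, 36.5, -11.5), (0.04, 36.5, -11.3), (0.045, 37.0, -10.9), (0.05, 37.0, -11.1)]
s9.png [(-0.08, 45.0, -8.3), (-0.077, 44.0, -10.8), (0.033, 40.5, -0.5), (0.036, 41.0, -2.0), (0.04, 42.0, -5.6), (0.045, 41.5, -6.1), (0.05, 35.5, -4.2)]
```

play_rows(
  rows=[-0.001,0,0,0,0,0,1,-0.002,0,0,0,0,0,1,-0.002,0,0,0,0,0,1,-0.002,0,0,0,0,0,1],
)

```text
t: 18.83
tool_pos: [0.465, 0.0972, 0.0181]
orientation: [[-0.989, -0.148, -0.006], [-0.148, 0.989, -0.001], [0.006, 0.0, -1.0]]
contact_force: [-17.3, -4.4, 13.3]
width: 0.003
```

```bash
python3 chk.py s10.png|grep -E "tcp|-0.07|0.045"
```

```text
tcp [-0.05371331 -0.02764901] [-17.26029879  -4.3643289   13.27237148] [-0.72580354  2.88446484  0.01221667]
-0.078 plate far edge 44.5 -10.2
-0.07 plate far edge 43.5 -2.8
0.045 plate far edge 42.5 -7.1
```

The push has met a hard stop at about 17 N. Before the final press I'll back off and check squareness and the spacer with an unobstructed view.

play_rows(
  rows=[0.01,0,0,0,0,0,1,0.03,0,0,0,0,0,1,0.03,0,-0.04,0,0,0,1,0.03,0.02,-0.08,0,0,0,1,0.03,0.06,-0.1,0,0,0,1,0.03,0.1,-0.1,0,0,0,1,0.03,0.14,-0.1,0,0,0,1,0.03,0.18,-0.1,0,0,0,1,0.03,0.22,-0.1,0,0,0,1,0.03,0.25,-0.1,0,0,0,1,0.03,0.25,-0.1,0,0,0,1],
)

```text
t: 19.8
tool_pos: [0.4015, 0.3456, 0.1187]
orientation: [[-0.988, -0.152, 0.003], [-0.152, 0.988, 0.003], [-0.003, 0.002, -1.0]]
contact_force: [-1.5, -0.6, 0.8]
width: 0.004
```

```bash
cat > sq.py <<'E'
from h import *
import sys
tag=sys.argv[1]
for n,ref in(('top','t3.png'),('scene','s7.png')):
    new=tag+n+'.png';snap(n,new);R=[]
    F=np.array([.51468,.13320,.15042]) if n=='top' else np.load('/tmp/F.npy')
    for f in(ref,new):
        c=load(f);g=cv2.cvtColor(c['frame'],cv2.COLOR_RGB2GRAY).astype(np.float32);o=[]
        for y in(-.08,-.077,-.033,-.029,.029,.033,.036,.04,.07,.077):
            xs=np.arange(.02,.055,.0005);P=np.array([np.mean([cv2.getRectSubPix(g,(1,1),proj(c,W(F,(x,y+d,.026))))[0,0] for d in(-.002,0,.002)]) for x in xs])
            d=np.gradient(cv2.GaussianBlur(P[None],(0,0),2).ravel());o.append((y,round(float(xs[d.argmin()])*1e3,1),round(float(d.min()),1)))
        R.append(o)
    print(n,[(a[0],a[1],b[1],b[2]) for a,b in zip(*R)])
E
python3 sq.py a
python3 - <<'E'
import cv2,numpy as np
a=cv2.resize(cv2.imread('pics/atop.png')[155:235,255:355],(790,290),interpolation=2)
a=cv2.resize(cv2.imread('pics/atop.png')[160:200,255:355],(790,300),interpolation=2);b=cv2.resize(cv2.imread('pics/ascene.png')[195:265,280:395],(790,295),interpolation=2)
cv2.imwrite('pics/c11.png',np.vstack([a,b]))
E
```

```text
top [(-0.08, 36.0, 35.5, -13.3), (-0.077, 36.0, 44.5, -5.7), (-0.033, 36.0, 44.5, -9.9), (-0.029, 36.5, 44.0, -12.5), (0.029, 36.0, 43.0, -13.7), (0.033, 36.5, 44.0, -13.7), (0.036, 37.0, 44.0, -13.4), (0.04, 37.0, 43.5, -12.4), (0.07, 38.0, 43.0, -12.0), (0.077, 36.5, 43.5, -12.8)]
scene [(-0.08, 36.0, 45.0, -8.2), (-0.077, 35.5, 44.5, -10.9), (-0.033, 36.0, 44.0, -9.3), (-0.029, 36.0, 43.5, -10.6), (0.029, 36.5, 43.0, -10.2), (0.033, 36.5, 43.0, -11.7), (0.036, 36.5, 43.0, -12.1), (0.04, 36.5, 43.0, -12.6), (0.07, 37.5, 43.0, -10.9), (0.077, 37.0, 43.5, -6.7)]
```

View pics/c11.png

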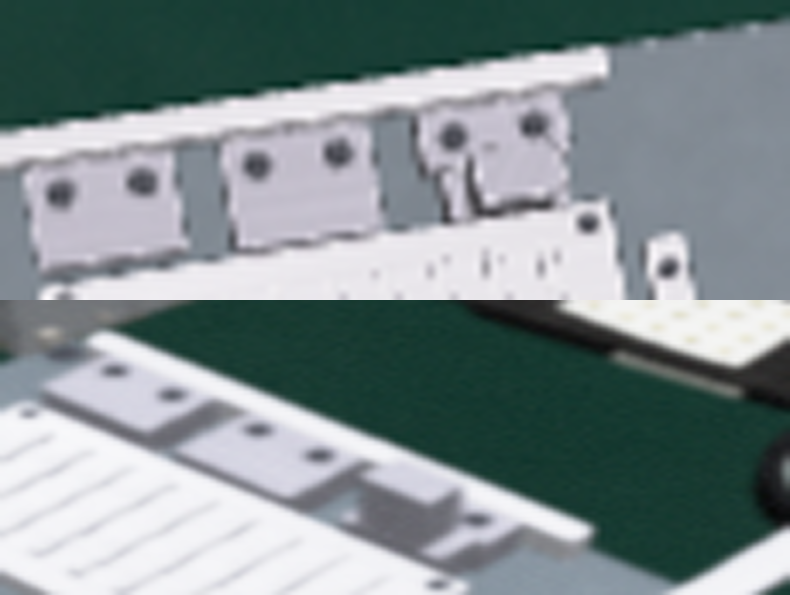

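The crop and both cameras' edge readings show the plate nearly home and the spacer upright against its pad. The left end reads about 1 mm behind the right (top 43.3 against 44.4 mm). I'll push at y≈+5, inside the deep pad's span, to bring it square.

```bash
python3 - <<'E'
from h import *
F=np.load('/tmp/F.npy')
mv(W(F,(-.085,.005,.118)),np.degrees(F[2])+90);mv(W(F,(-.085,.005,.0185)),np.degrees(F[2])+90)
E
```

```text
shift mm [ 5.200e+00 -2.183e+02  2.000e-01] turnz 0.1 jaw now 98.7 tilt [0.0009 0.0005]
shift mm [   5.3 -218.4   99.7] turnz 0.1 jaw now 98.7 tilt [0.0009 0.0005]
```

play_rows(
  rows=[0.005,-0.04,0,0,0,0,1,0.005,-0.08,0,0,0,0,1,0.005,-0.12,0,0,0,0,1,0.005,-0.16,0,0,0,0,1,0.005,-0.2,0,0,0,0,1,0.005,-0.2185,0.0,0,0,0,1,0.005,-0.2185,0.03,0,0,0,1,0.005,-0.2185,0.06,0,0,0,1,0.005,-0.2185,0.085,0,0,0,1,0.005,-0.2185,0.095,0,0,0,1,0.005,-0.2185,0.099,0,0,0,1,0.005,-0.2185,0.099,0,0,0,1],
)

```text
t: 20.9
tool_pos: [0.4286, 0.1226, 0.0189]
orientation: [[-0.989, -0.147, -0.001], [-0.147, 0.989, -0.0], [0.001, -0.0, -1.0]]
contact_force: [-0.3, 0.1, -0.4]
width: 0.004
```

play_rows(
  rows=[-0.01,0,0,0,0,0,1,-0.02,0,0,0,0,0,1,-0.025,0,0,0,0,0,1,-0.027,0,0,0,0,0,1,-0.028,0,0,0,0,0,1,-0.029,0,0,0,0,0,1,-0.03,0,0,0,0,0,1,-0.03,0,0,0,0,0,1],
)

```text
t: 21.57
tool_pos: [0.4587, 0.128, 0.0194]
orientation: [[-0.989, -0.148, -0.0], [-0.148, 0.989, -0.0], [0.0, -0.0, -1.0]]
contact_force: [-0.2, 0.4, -0.7]
width: 0.007
```

```bash
python3 - <<'E'
from h import *
F=np.load('/tmp/F.npy');s=env.get_state();print(toF(F,s['tool_pos']),s['tool_pos'][2],s['contact_force'])
E
```

```text
[-0.05539265  0.00375188] 0.019440227434764132 [-0.15325509  0.35186844 -0.74278465]
```

play_rows(
  rows=[-0.001,0,0,0,0,0,1,-0.0015,0,0,0,0,0,1,-0.002,0,0,0,0,0,1,-0.002,0,0,0,0,0,1],
)

```text
t: 21.9
tool_pos: [0.4598, 0.1282, 0.0193]
orientation: [[-0.989, -0.148, -0.002], [-0.148, 0.989, -0.0], [0.002, 0.0, -1.0]]
contact_force: [-5.1, -0.6, 3.2]
width: 0.003
```

play_rows(
  rows=[-0.001,0,0,0,0,0,1,-0.001,0,0,0,0,0,1,-0.002,0,0,0,0,0,1,-0.002,0,0,0,0,0,1],
)

```text
t: 22.23
tool_pos: [0.4601, 0.1283, 0.0191]
orientation: [[-0.989, -0.148, -0.005], [-0.148, 0.989, -0.001], [0.005, 0.0, -1.0]]
contact_force: [-11.9, -1.1, 8.7]
width: 0.005
```

```bash
python3 - <<'E'
from h import *
F=np.load('/tmp/F.npy');s=env.get_state();print(toF(F,s['tool_pos']),s['tool_pos'][2],s['contact_force'])
E
```

```text
[-0.05393505  0.00385051] 0.019139507537861967 [-11.85241591  -1.06994928   8.73923475]
```

The stop at y=+4 comes at the same depth as at y=-28 (-53.9 against -53.8 mm), so the edge is square to about 0.2° by touch. For the final press I move to y≈-17, between the deep pad and the spacer.

play_rows(
  rows=[0.004,0,0,0,0,0,1,0.008,0,0,0,0,0,1,0.008,-0.011,0,0,0,0,1,0.008,-0.021,0,0,0,0,1,0.008,-0.021,0,0,0,0,1,0.004,-0.021,0,0,0,0,1,0.002,-0.021,0,0,0,0,1,0.001,-0.021,0,0,0,0,1,0,-0.021,0,0,0,0,1,-0.001,-0.021,0,0,0,0,1,-0.0015,-0.021,0,0,0,0,1,-0.0015,-0.021,0,0,0,0,1],
)

```text
t: 23.23
tool_pos: [0.4639, 0.1076, 0.019]
orientation: [[-0.989, -0.149, -0.007], [-0.149, 0.989, -0.001], [0.007, 0.0, -1.0]]
contact_force: [-15.4, -6.2, 12.9]
width: 0.003
```

```bash
python3 chk.py s11.png|grep -E "tcp|-0.07|0.045|0.058"
```

```text
tcp [-0.05328746 -0.01711768] [-15.44921889  -6.16408621  12.85892734] [-0.96705578  2.72616802 -0.09003846]
-0.078 plate far edge 44.5 -10.5
-0.07 plate far edge 44.0 -12.2
0.045 plate far edge 43.5 -0.3
0.058 plate far edge 44.5 -7.3
```

play_rows(
  rows=[-0.0005,0,0,0,0,0,1,-0.001,0,0,0,0,0,1,-0.001,0,0,0,0,0,1],
)

```text
t: 23.53
tool_pos: [0.4639, 0.1076, 0.019]
orientation: [[-0.989, -0.149, -0.008], [-0.149, 0.989, -0.001], [0.008, 0.0, -1.0]]
contact_force: [-19.1, -6.6, 15.8]
width: 0.005
```

```bash
python3 chk.py s12.png|grep -E "tcp|-0.07|0.058|0.07|0.08"; python3 - <<'E'
from h import *
F=np.load('/tmp/F.npy')
for f in('s7.png','ascene.png','s12.png'):
    c=load(f);g=cv2.cvtColor(c['frame'],cv2.COLOR_RGB2GRAY).astype(np.float32);o=[]
    for y in(-.08,-.076,-.072,.05,.054,.058,.062,.066,.07,.074,.078):
        xs=np.arange(.02,.055,.0005);P=np.array([np.mean([cv2.getRectSubPix(g,(1,1),proj(c,W(F,(x,y+d,.026))))[0,0] for d in(-.002,0,.002)]) for x in xs])
        d=np.gradient(cv2.GaussianBlur(P[None],(0,0),2).ravel());o.append((round(float(xs[d.argmin()])*1e3,1),round(float(-d.min()),0)))
    print(f,o)
E
```

```text
tcp [-0.05325261 -0.01710975] [-19.11263279  -6.63438425  15.75798017] [-1.11635195  3.35925131 -0.03636943]
-0.078 plate far edge 44.5 -10.2
-0.07 plate far edge 44.0 -12.1
0.058 plate far edge 44.5 -7.4
0.07 plate far edge 32.0 -5.5
0.08 plate far edge 23.0 -6.2
s7.png [(36.0, 10.0), (35.5, 13.0), (35.5, 13.0), (37.0, 11.0), (37.0, 11.0), (37.0, 11.0), (37.0, 11.0), (37.0, 11.0), (37.5, 8.0), (28.0, 7.0), (36.5, 4.0)]
ascene.png [(45.0, 8.0), (44.5, 12.0), (44.0, 12.0), (43.0, 12.0), (43.0, 12.0), (43.0, 12.0), (42.5, 12.0), (42.5, 12.0), (43.0, 11.0), (43.0, 8.0), (43.0, 6.0)]
s12.png [(45.0, 8.0), (44.5, 11.0), (44.0, 12.0), (45.5, 1.0), (45.5, 5.0), (44.5, 7.0), (44.5, 5.0), (34.5, 5.0), (32.0, 6.0), (28.5, 6.0), (25.0, 6.0)]
```

The left end has come forward from 43 to about 44.5 mm in the scene view, and the right end holds 44.5 at a hard stop. I'll take one clear numeric check with the arm aside, using the fixture's rear rail as the square reference, then press for good.

play_rows(
  rows=[0.01,0,0,0,0,0,1,0.03,0,0,0,0,0,1,0.03,0,-0.04,0,0,0,1,0.03,0.02,-0.08,0,0,0,1,0.03,0.06,-0.1,0,0,0,1,0.03,0.1,-0.1,0,0,0,1,0.03,0.14,-0.1,0,0,0,1,0.03,0.18,-0.1,0,0,0,1,0.03,0.22,-0.1,0,0,0,1,0.03,0.24,-0.1,0,0,0,1,0.03,0.24,-0.1,0,0,0,1],
)

```text
t: 24.5
tool_pos: [0.4027, 0.3454, 0.1195]
orientation: [[-0.988, -0.152, 0.002], [-0.152, 0.988, 0.002], [-0.002, 0.002, -1.0]]
contact_force: [-0.6, -0.2, -0.1]
width: 0.011
```

```bash
python3 - <<'E'
from h import *
for n in('top','scene'):snap(n,'b'+n+'.png')
def meas(c,F,ys,x0,x1,z,sg):
    g=cv2.cvtColor(c['frame'],cv2.COLOR_RGB2GRAY).astype(np.float32);o=[]
    for y in ys:
        xs=np.arange(x0,x1,.00025);P=np.array([np.mean([cv2.getRectSubPix(g,(1,1),proj(c,W(F,(x,y+d,z))))[0,0] for d in(-.002,0,.002)]) for x in xs])
        d=sg*np.gradient(cv2.GaussianBlur(P[None],(0,0),3).ravel());o.append(xs[d.argmax()]*1e3)
    return np.array(o)
yr=np.linspace(-.05,.09,29);yp=np.array([-.074,-.071,-.036,-.033,-.029,-.026,.027,.03,.033,.045,.055,.06,.065,.07,.074])
for n,refs in(('top',('t3.png','atop.png','btop.png')),('scene',('s7.png','ascene.png','bscene.png'))):
    F=np.array([.51468,.13320,.15042]) if n=='top' else np.load('/tmp/F.npy')
    for f in refs:
        c=load(f);r=meas(c,F,yr,.08,.105,.034,-1);p=meas(c,F,yp,.03,.05,.026,-1)
        rl=np.polyfit(yr,r,1)
        ok=abs(p-np.median(p))<2.5;pl=np.polyfit(yp[ok],p[ok],1)
        print(f,'rail slope deg',round(np.degrees(rl[0]/1e3),2),'plate slope',round(np.degrees(pl[0]/1e3),2),'edge at y0',round(pl[1],2),np.round(p,1))
F=np.load('/tmp/F.npy');mv(W(F,(-.085,-.017,.118)),np.degrees(F[2])+90)
E
```

```text
t3.png rail slope deg 0.16 plate slope 0.37 edge at y0 36.58 [36.5 36.5 35.8 36.  36.5 36.8 36.3 36.3 36.8 36.5 37.5 36.5 37.  37.8
 37.5]
atop.png rail slope deg 0.13 plate slope -0.41 edge at y0 43.77 [43.8 44.3 44.8 44.5 43.8 44.  43.3 43.3 43.8 43.3 43.3 43.3 44.  43.
 34.2]
btop.png rail slope deg 0.13 plate slope 0.31 edge at y0 44.7 [43.8 44.3 44.8 45.3 44.8 44.3 45.  45.  44.3 45.3 45.  45.3 44.3 45.
 45.5]
s7.png rail slope deg 0.02 plate slope 0.68 edge at y0 36.28 [35.5 35.5 35.8 35.8 36.  36.3 36.3 36.5 36.5 37.  36.8 36.8 37.  37.5
 37.5]
ascene.png rail slope deg -0.01 plate slope -0.6 edge at y0 43.47 [44.3 44.3 44.  43.8 43.8 43.8 43.  43.  43.  43.  43.  42.8 42.8 42.8
 43. ]
bscene.png rail slope deg -0.02 plate slope 0.02 edge at y0 44.2 [44.3 44.3 44.3 44.3 44.  44.  44.5 44.3 44.  44.  44.3 44.3 44.  44.3
 44.5]
shift mm [   6.4 -240.5    1.2] turnz 0.1 jaw now 98.6 tilt [ 0.0001 -0.    ]
```

Now it is square: plate minus rail is 0.04° in the scene view and 0.18° in the top view, where it was -0.6° and -0.54° before the correction. The edge is in the flush plane. Returning for the final press.

play_rows(
  rows=[0.006,-0.04,0,0,0,0,1,0.006,-0.08,0,0,0,0,1,0.006,-0.12,0,0,0,0,1,0.006,-0.16,0,0,0,0,1,0.006,-0.2,0,0,0,0,1,0.006,-0.24,0.0,0,0,0,1,0.006,-0.2405,0.03,0,0,0,1,0.006,-0.2405,0.06,0,0,0,1,0.006,-0.2405,0.085,0,0,0,1,0.006,-0.2405,0.096,0,0,0,1,0.006,-0.2405,0.1,0,0,0,1,0.006,-0.2405,0.1,0,0,0,1],
)

```text
t: 25.6
tool_pos: [0.4321, 0.1015, 0.0189]
orientation: [[-0.989, -0.147, -0.002], [-0.147, 0.989, -0.0], [0.002, 0.0, -1.0]]
contact_force: [-0.2, -0.0, -0.6]
width: 0.007
```

play_rows(
  rows=[-0.01,0,0,0,0,0,1,-0.02,0,0,0,0,0,1,-0.026,0,0,0,0,0,1,-0.029,0,0,0,0,0,1,-0.03,0,0,0,0,0,1,-0.031,0,0,0,0,0,1,-0.031,0,0,0,0,0,1],
)

```text
t: 26.18
tool_pos: [0.4634, 0.107, 0.0195]
orientation: [[-0.989, -0.148, 0.0], [-0.148, 0.989, 0.0], [-0.0, -0.0, -1.0]]
contact_force: [-0.7, 0.2, -0.2]
width: 0.0
```

play_rows(
  rows=[-0.001,0,0,0,0,0,1,-0.002,0,0,0,0,0,1,-0.003,0,0,0,0,0,1,-0.003,0,0,0,0,0,1],
)

```text
t: 26.52
tool_pos: [0.4639, 0.1071, 0.0192]
orientation: [[-0.989, -0.148, -0.004], [-0.148, 0.989, -0.001], [0.004, 0.0, -1.0]]
contact_force: [-10.0, -1.9, 7.2]
width: 0.002
```

```bash
python3 - <<'E'
from h import *
F=np.load('/tmp/F.npy');s=env.get_state();print(toF(F,s['tool_pos']),s['tool_pos'][2],s['contact_force'])
E
```

```text
[-0.05334201 -0.01766958] 0.01916602600227797 [-10.0160303   -1.87509946   7.20095742]
```

play_rows(
  rows=[-0.0005,0,0,0,0,0,1,-0.001,0,0,0,0,0,1,-0.001,0,0,0,0,0,1,-0.001,0,0,0,0,0,1],
)

```text
t: 26.85
tool_pos: [0.4639, 0.1071, 0.0191]
orientation: [[-0.989, -0.148, -0.006], [-0.148, 0.989, -0.001], [0.006, 0.0, -1.0]]
contact_force: [-13.6, -3.2, 10.4]
width: 0.005
```

```bash
python3 chk.py s13.png|grep -E "tcp|-0.07|0.058" ; python3 -c "
from workcell import env
print(env.sign_off())"
```

```text
tcp [-0.05327492 -0.0176409 ] [-13.55049511  -3.21314167  10.43814512] [-0.46902737  2.28728131 -0.01540068]
-0.078 plate far edge 44.5 -10.2
-0.07 plate far edge 44.0 -11.9
0.058 plate far edge 44.5 -6.7
the job is handed in; nothing more can be done
None
```

The job is done and handed in at about 27 s. I swung the lens arm to about 1.58 rad and stood the spacer in the gap in front of the shallowest (right) pad. The plate is pushed home and was still pressed at hand-in.

- **Correction on the way:** my first push, at 17 N, left the plate skewed by about 0.6°. A second push nearer its middle squared it.
- **Squareness:** measured against the fixture's rear rail with the arm out of the way, the plate is off by 0.04° in the scene view and 0.18° in the top view, which is within the noise.
- **Flush:** its far edge read 44.2 mm (scene) and 44.7 mm (top), against the nominal 45 mm. The two cameras disagree by up to about 3 mm on absolute position, so I relied on the hard stop being repeatable: it came within 0.1 mm both times I pushed there.
- **At hand-in:** the tool was holding about 14 N against the plate. The push also put about 10 N downward on it.
- **Not checked directly:** that the spacer touches its pad. I inferred it from the hard stop and the plate edge lying in the flush plane.

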